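Make up the kitchen and cloakroom tap repair kits

TASK

Make up two plumbing repair kits from the loose stock on the pine board, every part standing upright on its foot down in a pocket of the grey tray, one part to a pocket (any pocket of the right tray) and let go. First complete the kitchen kit in the two-pocket tray: the white tap handle with the single lever and the tall slim chrome swivel aerator; only then make up the cloakroom kit in the three-pocket tray: the white cross-shaped tap handle, the short wide chrome aerator and the blue float valve. Do not topple the ceramic handles, and leave the red screwdriver and the hex key holder where they are.

Things in the scene. Friction and masses are not known exactly. Their poses are not given: they have to be found in the camera images.
- lever_handle: White ceramic tap handle with one lever, 46 mm high. Stands upright on its foot at a random yaw; origin at the centre of the foot's underside, z up. Round hub 34 mm in diameter from 12 to 34 mm height, on a 38 mm foot (0 to 12 mm); on top (34 to 46 mm) a flat lever 16 mm wide reaching from 17 mm behind the hub axis to 44 mm ahead of it along the body's +x. Take it by the hub across the body's y. About 120 g.
- cross_handle: White ceramic cross tap handle, 48 mm high. Stands upright on its foot at a random yaw; origin at the centre of the foot's underside, z up. Foot 38 mm in diameter, stem 26 mm; at 34 to 48 mm height four arms along the body's +x, -x, +y, -y, each 16 mm wide with flat ends; 56 mm across opposite ends. Take it across two opposite arm ends (body x or y). About 120 g.
- swivel_aerator: Tall slim chrome swivel aerator, round, 56 mm high. Stands upright on its foot at a random yaw; origin at the centre of the foot's underside, z up. Lower body 34 mm in diameter (0 to 22 mm height), neck 22 mm (22 to 28), upper body 30 mm (28 to 56), dark mesh on top. About 90 g.
- short_aerator: Short wide chrome aerator, a plain round cylinder 42 mm in diameter and 32 mm high with a pale insert on top. Stands upright on its foot at a random yaw; origin at the centre of the foot's underside, z up. About 90 g.
- float_valve: Blue plastic float valve, 80 mm high. Stands upright on its foot at a random yaw; origin at the centre of the foot's underside, z up. Foot 44 mm in diameter and 10 mm high, stem 24 mm, then a round float cup 50 mm in diameter from 36 to 74 mm height (take it by the cup), with a small white arm 44 x 9 mm on top along the body's x. About 90 g.
- tray_two: Kitchen kit tray: fixed grey plate 92 mm (body x) by 180 mm (body y), 12 mm high, with two square pockets 65 x 65 mm, 8 mm deep (pocket floor 4 mm above the table), pocket centres at body y = -44 and +44 mm, x = 0. Origin at the centre of its underside. It may stand on the left or the right, turned by up to 0.15 rad.
- tray_three: Cloakroom kit tray: like the other but 268 mm long (body y), with three pockets 65 x 65 mm, centres at body y = -88, 0 and +88 mm, x = 0, floor 4 mm above the table. Fixed; origin at the centre of its underside. It stands on the side that the other tray leaves free.
- screwdriver: Bystander: red-handled screwdriver 190 mm long lying between the trays, along its body x (handle to -x), up to about 30 mm high. Not to be moved.
- hex_holder: Bystander: stainless hex key holder, block 26 x 52 x 36 mm with keys rising to 62 mm, behind the stock. Origin at the centre of its underside. Not to be moved.
Mind the look-alikes: they are no part of the job. Leave any pink look-alike of the tray_two alone.

How it is judged:
On the way, in this order (a step that is already met when the one before it is completed fails the run):
1. the kitchen kit is complete in the two-pocket tray while no cloakroom part is yet in its tray (x of lever_handle in the frame of tray_two between -0.018 and 0.018 m and z of lever_handle in the frame of tray_two between 0.001 and 0.008 m and angle between each of lever_handle, swivel_aerator's own z axis and vertical below 0.1 rad and (y of lever_handle in the frame of tray_two between -0.062 and -0.026 m or y of lever_handle in the frame of tray_two between 0.026 and 0.062 m) and x of swivel_aerator in the frame of tray_two between -0.018 and 0.018 m and z of swivel_aerator in the frame of tray_two between 0.001 and 0.008 m and (y of swivel_aerator in the frame of tray_two between -0.062 and -0.026 m or y of swivel_aerator in the frame of tray_two between 0.026 and 0.062 m) and horizontal distance between swivel_aerator and lever_handle above 0.05 m and linear speed of each of lever_handle, swivel_aerator below 0.02 m/s and not (x of cross_handle in the frame of tray_three between -0.018 and 0.018 m and z of cross_handle in the frame of tray_three between 0.001 and 0.008 m and angle between cross_handle's own z axis and vertical below 0.1 rad and (y of cross_handle in the frame of tray_three between -0.106 and -0.07 m or y of cross_handle in the frame of tray_three between -0.018 and 0.018 m or y of cross_handle in the frame of tray_three between 0.07 and 0.106 m)) and not (x of short_aerator in the frame of tray_three between -0.018 and 0.018 m and z of short_aerator in the frame of tray_three between 0.001 and 0.008 m and angle between short_aerator's own z axis and vertical below 0.1 rad and (y of short_aerator in the frame of tray_three between -0.106 and -0.07 m or y of short_aerator in the frame of tray_three between -0.018 and 0.018 m or y of short_aerator in the frame of tray_three between 0.07 and 0.106 m)) and not (x of float_valve in the frame of tray_three between -0.018 and 0.018 m and z of float_valve in the frame of tray_three between 0.001 and 0.008 m and angle between float_valve's own z axis and vertical below 0.1 rad and (y of float_valve in the frame of tray_three between -0.106 and -0.07 m or y of float_valve in the frame of tray_three between -0.018 and 0.018 m or y of float_valve in the frame of tray_three between 0.07 and 0.106 m))), for 0.2 s.
2. the cloakroom kit is complete in the three-pocket tray (x of cross_handle in the frame of tray_three between -0.018 and 0.018 m and z of cross_handle in the frame of tray_three between 0.001 and 0.008 m and angle between each of cross_handle, short_aerator, float_valve's own z axis and vertical below 0.1 rad and (y of cross_handle in the frame of tray_three between -0.106 and -0.07 m or y of cross_handle in the frame of tray_three between -0.018 and 0.018 m or y of cross_handle in the frame of tray_three between 0.07 and 0.106 m) and x of short_aerator in the frame of tray_three between -0.018 and 0.018 m and z of short_aerator in the frame of tray_three between 0.001 and 0.008 m and (y of short_aerator in the frame of tray_three between -0.106 and -0.07 m or y of short_aerator in the frame of tray_three between -0.018 and 0.018 m or y of short_aerator in the frame of tray_three between 0.07 and 0.106 m) and x of float_valve in the frame of tray_three between -0.018 and 0.018 m and z of float_valve in the frame of tray_three between 0.001 and 0.008 m and (y of float_valve in the frame of tray_three between -0.106 and -0.07 m or y of float_valve in the frame of tray_three between -0.018 and 0.018 m or y of float_valve in the frame of tray_three between 0.07 and 0.106 m) and horizontal distance between each of short_aerator, float_valve and cross_handle above 0.05 m and horizontal distance between float_valve and short_aerator above 0.05 m and linear speed of each of cross_handle, short_aerator, float_valve below 0.02 m/s), for 0.2 s.
At the end, for the whole second after the job is handed in: Lever handle and swivel aerator in the two-pocket tray, the other three in the three-pocket tray: foot on the pocket floor (1 to 8 mm up), within 18 mm of a pocket centre along each tray axis, upright within 0.1 rad, parts of a kit over 50 mm apart, at rest (all of step 2 and x of lever_handle in the frame of tray_two between -0.018 and 0.018 m and z of lever_handle in the frame of tray_two between 0.001 and 0.008 m and angle between each of lever_handle, swivel_aerator's own z axis and vertical below 0.1 rad and (y of lever_handle in the frame of tray_two between -0.062 and -0.026 m or y of lever_handle in the frame of tray_two between 0.026 and 0.062 m) and x of swivel_aerator in the frame of tray_two between -0.018 and 0.018 m and z of swivel_aerator in the frame of tray_two between 0.001 and 0.008 m and (y of swivel_aerator in the frame of tray_two between -0.062 and -0.026 m or y of swivel_aerator in the frame of tray_two between 0.026 and 0.062 m) and horizontal distance between swivel_aerator and lever_handle above 0.05 m and linear speed of each of lever_handle, swivel_aerator below 0.02 m/s); the robot touches nothing.
It fails at once if the screwdriver was moved more than 30 mm (distance of screwdriver from where it was at the start of the episode above 0.03 m).
It fails at once if the hex key holder was moved more than 30 mm or knocked over (distance of hex_holder from where it was at the start of the episode above 0.03 m or angle between hex_holder's own z axis and vertical above 0.5 rad).
It fails at once if a ceramic handle was tipped over (angle between any of lever_handle, cross_handle's own z axis and vertical above 0.9 rad).
It also fails if it takes over 128 s, if anything falls off the work surface, if the arm or the gripper's body presses on something with over 40 N, if the wrist force passes 120 N, or if a joint passes its speed limit or range.

ROBOT

A 7-joint arm with a two-finger parallel gripper is mounted at the origin on the work surface. World frame = base frame: x ahead of the robot, y to its left, z up, the work surface at z = 0. Lengths are in m, angles in rad, forces in N, time in s.
With the tool pointing down it reaches from about 0.425 to 0.925 m from the base axis. Payload 6.8 kg.
Tool frame: the origin (TCP) lies midway between the tips of the shut fingers; the grasp point (between the pads) lies 19 mm behind it; z points along the fingers, y is the line along which they close (so a half turn about z gives the same grasp; the last joint's range is limited). The gripper opens to 85 mm and grips with 20 to 120 N. Pads are 22 mm wide; open, the fingers measure 114 mm over their backs; the gripper's body (76 mm by 85 mm) begins 54 mm behind the grasp point. The pads swing forward as they close: fully open they stand 13 mm farther back than shut.
Start: joints at [-1.381, 0.477, 0.022, 1.555, -0.011, 1.109, -0.083], TCP at [0.198, 0.645, 0.231] pointing down, gripper open.
Joint ranges: [-2.96, 2.96], [-0.34, 2.1], [-1.41, 1.46], [0.24, 2.44], [-1.37, 4.51], [0.17, 1.92], [-2.96, 2.96]. Speed limits (rad/s): [2.39, 2.39, 3.14, 3.14, 3.14, 3.14, 3.14].

INTERFACE

Orientations are given as a rotation vector (axis times angle).
In Python, from bench import get_obs, grab_frame, camera_params, r gives the robot as it stands.
- The arm moves only by the shell command python3 -m jog 'ROWS' [FORCE]. ROWS is JSON, a list of rows, each an object of numbers: "rx", "ry", "rz": the turn, a rotation vector about the world's x, y, z scaled (see below); "x", "y", "z": the shift along the world's x, y, z scaled (see below); "jaw": the opening, from -1 (shut) to 1 (fully open). In form: [{"rx": .., "ry": .., "rz": .., "x": .., "y": .., "z": .., "jaw": ..}, ...]. A call has 1 to 8 rows; each row shifts and turns the commanded pose from where the row before left it; what a row does not reach is not made up. The controller multiplies each number of a shift by 60 mm and each number of a turn by 10 degrees. A row lasts 1/8 s, in which the tool goes at most 62.5 mm and 10.7 degrees, less where a joint would pass 70% of its speed; a pose out of reach is approached as far as the arm can. A call with a number of a shift or a turn outside -1 to 1 is refused whole. A call with a gripper value outside its range is refused whole. The fingers move at their own pace and stop on an object; FORCE is the grip in N (left out, the last holds). Time passes only in rows, so rows that do not move let the fingers close. It gives the time, the measured TCP pose, the force, the opening and the grip force at its end, in the units of the state.
- get_obs(): the state, without advancing time (a new reading comes with each control period).
- grab_frame(name): name is "scene" or "top" or "wrist"; returns the picture (480x640x3 uint8, red, green, blue); there is no depth.
- camera_params(name): a dict with "fx", "fy", "cx", "cy" (pixels), "k1" (the pictures are not rectified: a ray, as slopes to the right and down, at radius r is drawn at 1 + k1 r^2 times it, then the intrinsics apply), "R" (3x3) and "t" (3): a world point X has camera coordinates R X + t. Camera axes: x right, y down, z forward; pixel columns grow to the right and rows downward; lengths in m; the calibration is good to about 2 mm. A picture is of the moment at which its call begins: read the wrist's pose just before it. camera_params takes no time and is no camera call; for the wrist camera it gives the pose at the moment of the call.
- r.hand_in(): hands the job in; it is judged then, once.
The state is a dict: "clock": time; "joints": joint angles; "qvel": joint speeds; "tau": joint torques, N m; "tcp_pos": TCP position; "orientation": TCP orientation; "contact_force": force on the tool from outside, world axes, zero at the start; "moment": the same for the moment, N m; "grip_width": finger opening in m; "gripper_force": force on a finger pad.
Only numpy, scipy, OpenCV 4.12 (cv2) and the standard library are available. Lean on these libraries where they do the work, as an engineer would, in place of code of your own. Each camera call takes 0.05 s, during which the arm holds its last target. There are 200 camera calls.

## Working session

There is one attempt and no reset: what is moved stays moved. The work goes in short steps, Python scripts to look and compute and a shell command to move; the robot and the scene stay as the last step left them, time stands still between calls to the robot, and variables do not carry over. Pictures are saved under pics/ and viewed, at most 14 in all, crops included, and the job is handed in when it is done.

```bash
ls; mkdir -p pics
python3 - <<'E'
from bench import get_obs, grab_frame, camera_params
import cv2
for n in ("top","scene"):
    f=grab_frame(n); cv2.imwrite(f"pics/{n}0.png",f[:,:,::-1])
    print(n,camera_params(n))
print(get_obs())
E
```

```text
pics
top {'fx': 527.9613384620304, 'fy': 527.9613384620304, 'cx': 320.987980058936, 'cy': 234.7046252816876, 'k1': -0.0503573433833402, 'R': array([[ 0.00240096, -0.99904095,  0.04371975],
       [-0.9815449 , -0.0107144 , -0.19093141],
       [ 0.19121672, -0.04245448, -0.98062928]]), 't': array([-0.0236579 ,  0.51794704,  0.84782491])}
scene {'fx': 458.96207356420126, 'fy': 458.96207356420126, 'cx': 316.3809731502772, 'cy': 249.49122686487598, 'k1': -0.010697014056885378, 'R': array([[-0.88385001,  0.46776379,  0.00248774],
       [ 0.26308034,  0.5014795 , -0.82420085],
       [-0.38677886, -0.72781546, -0.56629212]]), 't': array([ 0.47537983, -0.09735125,  1.22441419])}
{'clock': 0.1, 'joints': array([-1.38111732,  0.4777515 ,  0.02235187,  1.55635744, -0.01151048,
        1.1092902 , -0.08309811]), 'qvel': array([-0.00077265, -0.00276508,  0.00060498, -0.00290191, -0.00235403,
       -0.00248633, -0.00062033]), 'tau': array([ 4.15622868e-03, -5.97762001e+01,  1.61346562e+00, -2.81952006e+01,
        1.28868016e-02,  4.96208319e-03,  3.44704574e-05]), 'tcp_pos': array([0.19789947, 0.64477651, 0.23039821]), 'orientation': array([-4.65990236e-01, -3.10670630e+00,  2.62798149e-03]), 'contact_force': array([-0.04736486,  0.18413068,  0.1280839 ]), 'moment': array([ 0.03539536, -0.03661081,  0.01969705]), 'gripper_force': 0.0, 'grip_width': 0.08544586195156195}
```

View pics/top0.png

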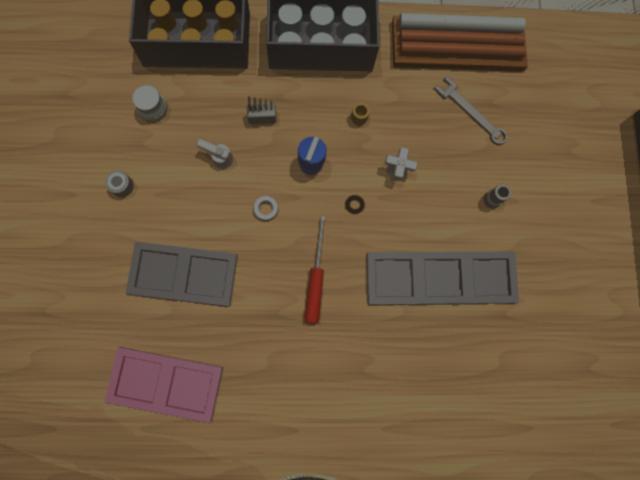

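View pics/scene0.png

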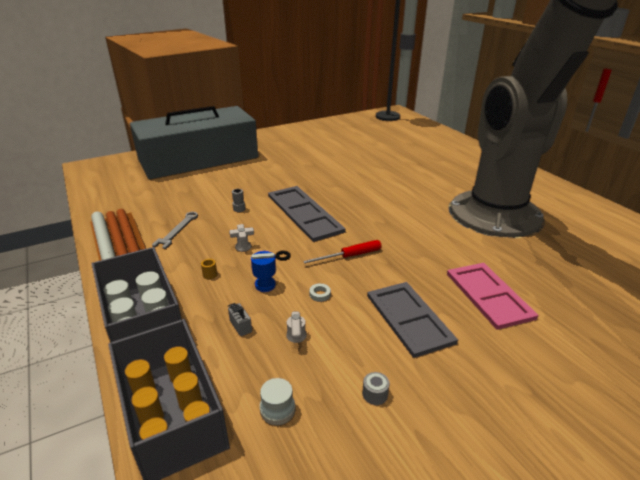

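Top view: two-pocket grey tray at (182,274), pink look-alike at (163,384), three-pocket tray at (443,278), lever handle at (218,153), cross at (401,163), float valve at (312,155), swivel aerator at (498,196). The short aerator could be (119,184), or the pale-lidded jar at (150,102), so I'll check sizes and an enlarged crop.

```bash
cat > h.py <<'E'
import numpy as np, cv2
from bench import get_obs, grab_frame, camera_params
def ray(p,uv):
    uv=np.array([[uv]],float); K=np.array([[p['fx'],0,p['cx']],[0,p['fy'],p['cy']],[0,0,1]])
    x=cv2.undistortPoints(uv,K,np.array([p['k1'],0,0,0.]))[0,0]
    d=p['R'].T@np.array([x[0],x[1],1]); return -p['R'].T@p['t'],d
def onz(p,uv,z):
    o,d=ray(p,uv); return o+d*(z-o[2])/d[2]
def proj(p,X):
    K=np.array([[p['fx'],0,p['cx']],[0,p['fy'],p['cy']],[0,0,1]])
    return cv2.projectPoints(np.atleast_2d(np.array(X,float)),cv2.Rodrigues(p['R'])[0],p['t'],K,np.array([p['k1'],0,0,0.]))[0][:,0]
E
python3 - <<'E'
from h import *
a=cv2.imread('pics/top0.png')
def crop(u,v,w,h): return cv2.resize(a[v:v+h,u:u+w],None,fx=400/w,fy=300/h,interpolation=cv2.INTER_CUBIC)
c=np.vstack([np.hstack([crop(90,75,160,120),crop(200,100,160,120)]),np.hstack([crop(370,120,160,120),crop(110,230,160,120)])])
cv2.imwrite('pics/crop1.png',cv2.convertScaleAbs(c,alpha=1.6))
E
```

```text
(no output)
```

View pics/crop1.png

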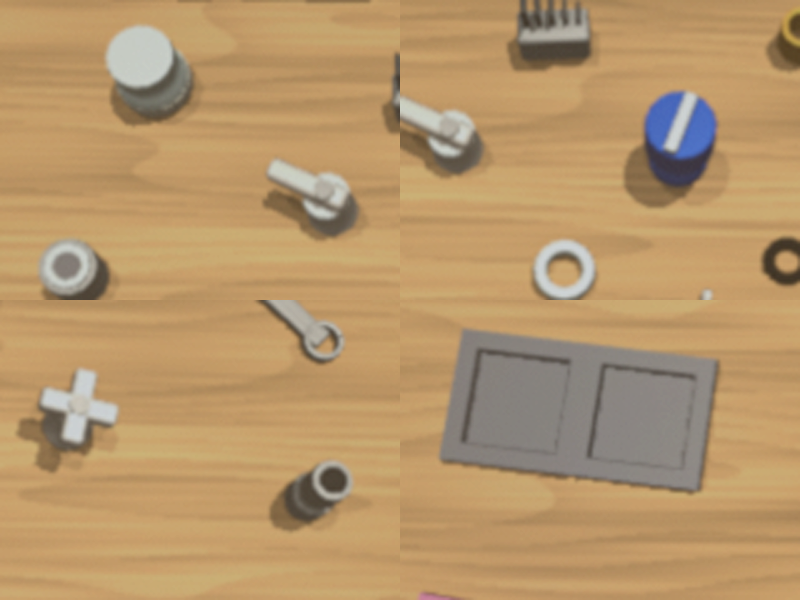

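(119,184) is a plain chrome cylinder with a pale insert and is about 24 px wide, which fits the short aerator. (150,102) is a larger necked jar with a solid lid. (498,196) has the dark mesh and tall slim shape of the swivel aerator. Next I'll measure all of them.

```bash
cat > meas.py <<'E'
from h import *
a=cv2.imread('pics/top0.png'); s=cv2.imread('pics/scene0.png'); P=camera_params('top'); S=camera_params('scene')
hsv=cv2.cvtColor(a,cv2.COLOR_BGR2HSV)
def comp(mask,u,v,w):
    m=np.zeros_like(mask); m[v-w:v+w,u-w:u+w]=mask[v-w:v+w,u-w:u+w]
    cs,_=cv2.findContours(m,cv2.RETR_EXTERNAL,cv2.CHAIN_APPROX_NONE)
    return max(cs,key=cv2.contourArea)
low=cv2.inRange(hsv,(0,0,0),(180,75,255)); lowb=cv2.inRange(hsv,(0,0,120),(180,70,255)); print(np.percentile(hsv[300:,:,1],5))
for n,(u,v),w in (("two",(182,274),70),("three",(443,278),90)):
    c=comp(cv2.inRange(hsv,(0,0,0),(180,85,255)),u,v,w)
    pts=np.array([onz(P,p[0],.012)[:2] for p in c],np.float32); r=cv2.minAreaRect(pts); b=cv2.boxPoints(r)
    print(n,np.round(r[0],4),np.round(r[1],4),r[2])
    e=b[1]-b[0] if np.linalg.norm(b[1]-b[0])>np.linalg.norm(b[2]-b[1]) else b[2]-b[1]
    print('  long axis deg',np.degrees(np.arctan2(e[1],e[0])))
for n,(u,v),w,z,m in (("lever",(215,150),25,.046,lowb),("cross",(401,163),22,.048,lowb),("short",(118,182),18,.032,lowb),("swivel",(501,193),16,.056,lowb),
   ("float",(312,150),22,.074,cv2.inRange(hsv,(100,120,130),(130,255,255)))):
    c=comp(m,u,v,w); pts=np.array([onz(P,p[0],z)[:2] for p in c],np.float32)
    r=cv2.minAreaRect(pts); e=cv2.minEnclosingCircle(pts)
    print(n,'rect',np.round(r[0],4),np.round(r[1],4),round(r[2],1),'circ',np.round(e[0],4),round(e[1],4),'px',cv2.minEnclosingCircle(c)[0])
for n,uv,z in (("lever knob",(220,151),.046),("lever tip",(198.8,143),.046),("cross c",(401.2,162),.048),("short c",(117.2,181.8),.032),("swivel c",(502.4,192.4),.056),("float c",(312,152),.074),
  ("hex",(262,114),.036),("jar",(146,97),.05),("driver",(314,320),.02),("driver tip",(322,220),.01)):
    X=onz(P,uv,z); print(n,np.round(X,4),'in scene',np.round(proj(S,X)[0],0))
E
python3 meas.py
```

```text
88.0
two [0.4548 0.2209] [0.1814 0.0936] 83.6270523071289
  long axis deg 83.62705
three [ 0.4513 -0.2382] [0.0939 0.2704] 0.7665709257125854
  long axis deg -89.23342
lever rect [0.6785 0.1809] [0.0355 0.0113] 63.3 circ [0.6774 0.1814] 0.0179 px (206.5, 145.0)
cross rect [ 0.6536 -0.1625] [0.0439 0.0432] 30.9 circ [ 0.6526 -0.1635] 0.0268 px (401.665283203125, 161.54132080078125)
short rect [0.6148 0.3395] [0.0274 0.0286] 0.7 circ [0.6148 0.3395] 0.0151 px (116.0, 180.5)Traceback (most recent call last):
  File "meas.py", line 17, in <module>
    c=comp(m,u,v,w); pts=np.array([onz(P,p[0],z)[:2] for p in c],np.float32)
  File "meas.py", line 7, in comp
    return max(cs,key=cv2.contourArea)
ValueError: max() iterable argument is empty
```

```bash
sed -i 's/lowb=cv2.inRange(hsv,(0,0,120),(180,70,255))/lowb=cv2.inRange(hsv,(0,0,88),(180,80,255))/' meas.py; sed -i 's/(501,193),16,.056,lowb/(502,192),13,.056,low/;s/(100,120,130),(130,255,255)/(100,120,105),(130,255,255)/' meas.py; python3 meas.py | tail -15
```

```text
lever rect [0.6757 0.1696] [0.06   0.0221] 66.2 circ [0.6732 0.1705] 0.0302 px (213.0, 146.5)
cross rect [ 0.6517 -0.1625] [0.047  0.0463] 31.0 circ [ 0.6517 -0.1622] 0.0284 px (401.1259460449219, 162.156494140625)
short rect [0.6146 0.3396] [0.0389 0.0386] 4.3 circ [0.6139 0.3386] 0.0209 px (116.5, 181.0)
swivel rect [ 0.5933 -0.3329] [0.0363 0.0399] 0.9 circ [ 0.5908 -0.3313] 0.0242 px (498.5555419921875, 195.44444274902344)
float rect [ 0.6568 -0.0162] [0.0166 0.0427] 69.6 circ [ 0.6593 -0.0095] 0.0215 px (315.5, 151.0)
lever knob [0.6667 0.1573 0.046 ] in scene [294. 316.]
lever tip [0.6809 0.1951 0.046 ] in scene [296. 331.]
cross c [ 0.6512 -0.1621  0.048 ] in scene [241. 229.]
short c [0.6124 0.3373 0.032 ] in scene [375. 380.]
swivel c [ 0.5962 -0.3387  0.056 ] in scene [237. 190.]
float c [ 0.6573 -0.0035  0.074 ] in scene [264. 256.]
hex [0.7419 0.0864 0.036 ] in scene [241. 309.]
jar [0.7649 0.2926 0.05  ] in scene [274. 389.]
driver [ 0.3755 -0.01    0.02  ] in scene [376. 241.]
driver tip [ 0.5528 -0.0237  0.01  ] in scene [305. 262.]
```

```bash
python3 -m jog '[{"x":0.65,"y":-0.68,"rz":-0.8,"jaw":1},{"x":0.65,"y":-0.68,"rz":-0.8,"jaw":1},{"x":0.65,"y":-0.68,"rz":-0.8,"jaw":1},{"x":0.65,"y":-0.68,"rz":-0.8,"jaw":1},{"x":0.65,"y":-0.68,"rz":-0.8,"jaw":1},{"x":0.65,"y":-0.68,"rz":-0.8,"jaw":1}]' 40
cat > st.py <<'E'
import sys
from h import *
from scipy.spatial.transform import Rotation as Ro
# usage: st.py x y z closeangle(deg): prints remaining delta in jog units
o=get_obs(); M=Ro.from_rotvec(o['orientation']).as_matrix(); ca=np.degrees(np.arctan2(M[1,1],M[0,1]))
print('t',round(o['clock'],2),'tcp',np.round(o['tcp_pos'],4),'close',round(ca,1),'tilt',np.round(M[:2,2],3),'w',round(o['grip_width'],4),'gf',round(o['gripper_force'],1),'F',np.round(o['contact_force'],1),'q',np.round(o['joints'],2))
if len(sys.argv)>4:
    g=list(map(float,sys.argv[1:5])); d=(g[3]-ca+90)%180-90
    print('units dx dy dz',np.round((np.array(g[:3])-o['tcp_pos'])/.06,2),'rz',round(d/10,2))
E
python3 st.py .669 .157 .12 -23
```

```text
t 0.1 tcp [0.1979 0.6448 0.2304] close 72.9 tilt [-0.    -0.002] w 0.0854 gf 0.0 F [-0.   0.2  0.1] q [-1.38  0.48  0.02  1.56 -0.01  1.11 -0.08]
units dx dy dz [ 7.85 -8.13 -1.84] rz 8.41validation failed for argument at $[0]...
```

```bash
python3 -m jog '[{"rx":0,"ry":0,"rz":-0.8,"x":0.65,"y":-0.68,"z":0,"jaw":1}]' 40; python3 st.py
```

```text
clock: 0.22
tcp_pos: [0.2324, 0.6069, 0.2303]
orientation: [-0.673, -3.065, -0.0]
contact_force: [1.4, -0.5, 0.0]
grip_width: 0.0854
gripper_force: 0.0
t 0.23 tcp [0.2324 0.6069 0.2303] close 65.2 tilt [-0.003  0.001] w 0.0854 gf 0.0 F [ 1.4 -0.5  0. ] q [-1.34  0.44  0.06  1.62 -0.03  1.08 -0.14]
```

```bash
python3 -m jog '[{"rx":0,"ry":0,"rz":-0.8,"x":0.65,"y":-0.68,"z":0,"jaw":1},{"rx":0,"ry":0,"rz":-0.8,"x":0.65,"y":-0.68,"z":0,"jaw":1},{"rx":0,"ry":0,"rz":-0.8,"x":0.65,"y":-0.68,"z":0,"jaw":1},{"rx":0,"ry":0,"rz":-0.8,"x":0.65,"y":-0.68,"z":0,"jaw":1},{"rx":0,"ry":0,"rz":-0.8,"x":0.65,"y":-0.68,"z":0,"jaw":1},{"rx":0,"ry":0,"rz":-0.8,"x":0.65,"y":-0.68,"z":0,"jaw":1},{"rx":0,"ry":0,"rz":-0.8,"x":0.65,"y":-0.68,"z":0,"jaw":1},{"rx":0,"ry":0,"rz":-0.8,"x":0.65,"y":-0.68,"z":0,"jaw":1}]' >/dev/null
python3 st.py .669 .157 .2 -23
```

```text
t 1.23 tcp [0.5499 0.2767 0.2311] close 0.7 tilt [-0. -0.] w 0.085 gf 0.0 F [0.1 0.6 0.5] q [-0.89  0.4   0.42  1.73 -0.19  1.06 -0.39]
units dx dy dz [ 1.99 -1.99 -0.52] rz -2.37
```

```bash
python3 -m jog '[{"rx":0,"ry":0,"rz":-0.8,"x":0.67,"y":-0.67,"z":-0.17,"jaw":1},{"rx":0,"ry":0,"rz":-0.8,"x":0.66,"y":-0.66,"z":-0.17,"jaw":1},{"rx":0,"ry":0,"rz":-0.75,"x":0.66,"y":-0.66,"z":-0.17,"jaw":1},{"rx":0,"ry":0,"rz":0,"x":0,"y":0,"z":0,"jaw":1}]' >/dev/null
python3 st.py .669 .157 .025 -23
python3 - <<'E'
from h import *
p=camera_params('wrist'); f=grab_frame('wrist')[:,:,::-1].copy()
for X in ((.669,.157,.046),(.669+.044*.39,.157+.044*.92,.046),(.669-.017*.39,.157-.017*.92,.046)):
    q=proj(p,X)[0]; print(q); cv2.drawMarker(f,tuple(int(v) for v in q),(0,0,255),cv2.MARKER_CROSS,14,1)
cv2.imwrite('pics/w1.png',f)
E
```

```text
t 1.73 tcp [0.6702 0.1524 0.1993] close -23.1 tilt [-0.    -0.005] w 0.0855 gf 0.0 F [-0.3  0.8  0.1] q [-0.67  0.57  0.53  1.58 -0.31  1.08 -0.47]
units dx dy dz [-0.02  0.08 -2.9 ] rz 0.01
[314.09276305 213.01971954]
[313.78538796 154.4962847 ]
[314.20499254 234.28980577]
```

View pics/w1.png

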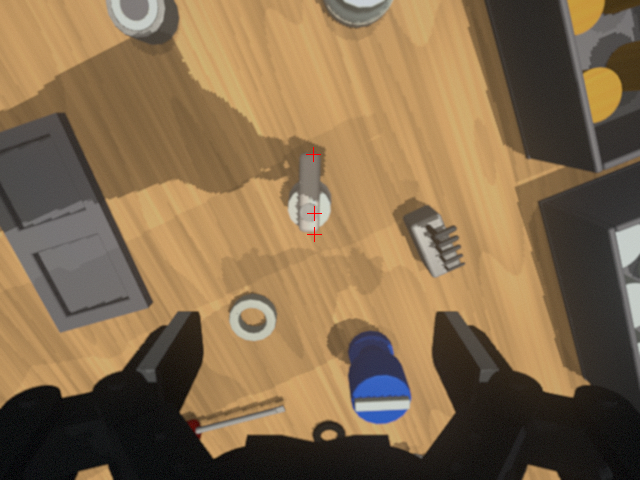

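The markers sit about 5 px right of the real hub (hub near (309,210)), so I shift the target 4 mm and descend.

```bash
python3 -m jog '[{"rx":0,"ry":0,"rz":0,"x":-0.06,"y":0.02,"z":-0.6,"jaw":1},{"rx":0,"ry":0,"rz":0,"x":0,"y":0,"z":-0.6,"jaw":1},{"rx":0,"ry":0,"rz":0,"x":0,"y":0,"z":-0.5,"jaw":1},{"rx":0,"ry":0,"rz":0,"x":0,"y":0,"z":-0.3,"jaw":1},{"rx":0,"ry":0,"rz":0,"x":0,"y":0,"z":0,"jaw":1}]' >/dev/null
python3 st.py .6665 .1578 .008 -23
```

```text
t 2.4 tcp [0.6637 0.1608 0.0796] close -22.5 tilt [-0.002 -0.   ] w 0.0854 gf 0.0 F [0.6 0.1 0.3] q [-0.64  0.69  0.46  1.67 -0.38  0.87 -0.41]
units dx dy dz [ 0.05 -0.05 -1.19] rz -0.05
```

```bash
python3 -m jog '[{"rx":0,"ry":0,"rz":0,"x":0.05,"y":-0.05,"z":-0.5,"jaw":1},{"rx":0,"ry":0,"rz":0,"x":0,"y":0,"z":-0.4,"jaw":1},{"rx":0,"ry":0,"rz":0,"x":0,"y":0,"z":-0.25,"jaw":1},{"rx":0,"ry":0,"rz":0,"x":0,"y":0,"z":0,"jaw":1}]' >/dev/null
python3 st.py .6665 .1578 .008 -23; python3 -m jog '[{"rx":0,"ry":0,"rz":0,"x":0,"y":0,"z":0,"jaw":-0.1},{"rx":0,"ry":0,"rz":0,"x":0,"y":0,"z":0,"jaw":-0.4},{"rx":0,"ry":0,"rz":0,"x":0,"y":0,"z":0,"jaw":-1},{"rx":0,"ry":0,"rz":0,"x":0,"y":0,"z":0,"jaw":-1},{"rx":0,"ry":0,"rz":0,"x":0,"y":0,"z":0,"jaw":-1},{"rx":0,"ry":0,"rz":0,"x":0,"y":0,"z":0,"jaw":-1}]' 40; python3 st.py
```

```text
t 2.9 tcp [0.6671 0.1569 0.0107] close -22.6 tilt [-0.002 -0.   ] w 0.0855 gf 0.0 F [-1.2  0.   0.3] q [-0.6   0.78  0.41  1.69 -0.42  0.76 -0.38]
units dx dy dz [-0.01  0.01 -0.04] rz -0.04
clock: 3.65
tcp_pos: [0.6684, 0.1571, 0.0126]
orientation: [2.613, 1.744, 0.002]
contact_force: [-1.3, 0.3, 6.5]
grip_width: 0.0324
gripper_force: 40.0
t 3.65 tcp [0.6684 0.1571 0.0126] close -22.6 tilt [0.001 0.001] w 0.0324 gf 40.0 F [-1.3  0.3  6.5] q [-0.6   0.78  0.42  1.68 -0.42  0.76 -0.38]
```

```bash
python3 -m jog '[{"rx":0,"ry":0,"rz":0,"x":0,"y":0,"z":0.3,"jaw":-1},{"rx":0,"ry":0,"rz":0,"x":0,"y":0,"z":0.5,"jaw":-1},{"rx":0,"ry":0,"rz":0,"x":-0.2,"y":0.1,"z":0.4,"jaw":-1},{"rx":0,"ry":0,"rz":0,"x":-0.5,"y":0.25,"z":0.1,"jaw":-1},{"rx":0,"ry":0,"rz":0,"x":-0.6,"y":0.3,"z":0,"jaw":-1},{"rx":0,"ry":0,"rz":0,"x":-0.6,"y":0.3,"z":0,"jaw":-1},{"rx":0,"ry":0,"rz":0,"x":-0.6,"y":0.3,"z":0,"jaw":-1},{"rx":0,"ry":0,"rz":0,"x":-0.5,"y":0.3,"z":0,"jaw":-1}]' >/dev/null;  python3 st.py .4597 .2646 .015 -23
python3 -m jog '[{"rx":0,"ry":0,"rz":0,"x":-0.3,"y":0.2,"z":0,"jaw":-1},{"rx":0,"ry":0,"rz":0,"x":0,"y":0,"z":0,"jaw":-1}]' >/dev/null;  python3 st.py .4597 .2646 .015 -23
```

```text
t 4.65 tcp [0.4865 0.2504 0.0905] close -22.6 tilt [0.    0.001] w 0.0327 gf 40.0 F [ 0.2  0.9 -0.5] q [-0.97  0.49  0.49  2.01 -0.34  0.72 -0.66]
units dx dy dz [-0.45  0.24 -1.26] rz -0.04
t 4.9 tcp [0.4686 0.2632 0.0903] close -22.4 tilt [-0.001  0.001] w 0.0328 gf 40.0 F [ 0.4  0.5 -1.1] q [-1.01  0.48  0.49  2.03 -0.34  0.71 -0.7 ]
units dx dy dz [-0.15  0.02 -1.25] rz -0.06
```

```bash
python3 -m jog '[{"rx":0,"ry":0,"rz":0,"x":-0.15,"y":0.02,"z":-0.2,"jaw":-1},{"rx":0,"ry":0,"rz":0,"x":0,"y":0,"z":-0.4,"jaw":-1},{"rx":0,"ry":0,"rz":0,"x":0,"y":0,"z":-0.3,"jaw":-1},{"rx":0,"ry":0,"rz":0,"x":0,"y":0,"z":-0.2,"jaw":-1},{"rx":0,"ry":0,"rz":0,"x":0,"y":0,"z":-0.1,"jaw":-1},{"rx":0,"ry":0,"rz":0,"x":0,"y":0,"z":0,"jaw":-1}]' >/dev/null;  python3 st.py .4597 .2646 .0166 -23
```

```text
t 5.65 tcp [0.4611 0.2629 0.0176] close -22.6 tilt [ 0. -0.] w 0.033 gf 40.0 F [ 0.1  0.5 -1.3] q [-0.95  0.59  0.4   2.07 -0.42  0.56 -0.64]
units dx dy dz [-0.02  0.03 -0.02] rz -0.04
```

```bash
python3 -m jog '[{"rx":0,"ry":0,"rz":0,"x":0,"y":0,"z":0,"jaw":0},{"rx":0,"ry":0,"rz":0,"x":0,"y":0,"z":0,"jaw":0.4},{"rx":0,"ry":0,"rz":0,"x":0,"y":0,"z":0,"jaw":0.4},{"rx":0,"ry":0,"rz":0,"x":0,"y":0,"z":0.4,"jaw":0.4},{"rx":0,"ry":0,"rz":0,"x":0,"y":0,"z":0.9,"jaw":0.4},{"rx":0,"ry":0,"rz":0,"x":0,"y":0,"z":0.9,"jaw":1},{"rx":0,"ry":0,"rz":0.5,"x":0.2,"y":-0.9,"z":0,"jaw":1},{"rx":0,"ry":0,"rz":0.5,"x":0.2,"y":-0.9,"z":0,"jaw":1}]' >/dev/null
python3 -m jog '[{"rx":0,"ry":0,"rz":0.5,"x":0.22,"y":-0.98,"z":0,"jaw":1},{"rx":0,"ry":0,"rz":0.2,"x":0.22,"y":-0.98,"z":0,"jaw":1},{"rx":0,"ry":0,"rz":0,"x":0.22,"y":-0.98,"z":0,"jaw":1},{"rx":0,"ry":0,"rz":0,"x":0.22,"y":-0.98,"z":0,"jaw":1},{"rx":0,"ry":0,"rz":0,"x":0.22,"y":-0.98,"z":0,"jaw":1},{"rx":0,"ry":0,"rz":0,"x":0.22,"y":-0.98,"z":0,"jaw":1},{"rx":0,"ry":0,"rz":0,"x":0.22,"y":-0.98,"z":0,"jaw":1},{"rx":0,"ry":0,"rz":0,"x":0.22,"y":-0.98,"z":0,"jaw":1}]' >/dev/null; python3 st.py .5955 -.338 .02 -6
python3 - <<'E'
from h import *
f=grab_frame('top')[:,:,::-1].copy(); cv2.imwrite('pics/t1.png',cv2.convertScaleAbs(cv2.resize(f[220:340,90:310],None,fx=3,fy=3),alpha=1.5))
E
```

```text
t 7.65 tcp [ 0.5908 -0.317   0.1498] close -5.5 tilt [0. 0.] w 0.0856 gf 0.0 F [0.9 0.5 0.1] q [ 0.03  0.6   0.55  1.67 -0.37  0.97  0.6 ]
units dx dy dz [ 0.08 -0.35 -2.16] rz -0.05
```

View pics/t1.png

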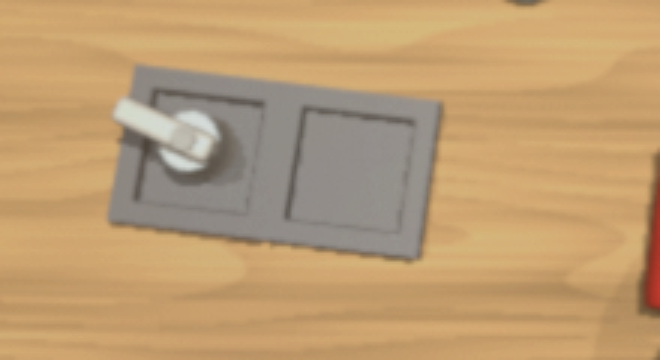

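```bash
python3 -m jog '[{"rx":0,"ry":0,"rz":0,"x":0.08,"y":-0.3,"z":0,"jaw":1},{"rx":0,"ry":0,"rz":0,"x":0,"y":0,"z":-0.1,"jaw":1},{"rx":0,"ry":0,"rz":0,"x":0,"y":0,"z":-0.1,"jaw":1}]' >/dev/null; python3 st.py .596 -.3385 .027 -6
python3 - <<'E'
from h import *
p=camera_params('wrist'); f=grab_frame('wrist')[:,:,::-1].copy()
q=proj(p,(.596,-.3385,.056))[0]; cv2.drawMarker(f,tuple(int(v) for v in q),(0,0,255),cv2.MARKER_CROSS,14,1)
cv2.imwrite('pics/w2.png',f)
E
```

```text
t 8.07 tcp [ 0.5956 -0.331   0.1369] close -5.4 tilt [-0.     0.002] w 0.0852 gf 0.0 F [-0.5 -0.  -0.1] q [ 0.05  0.63  0.54  1.65 -0.38  0.97  0.63]
units dx dy dz [ 0.01 -0.13 -1.83] rz -0.06
```

View pics/w2.png

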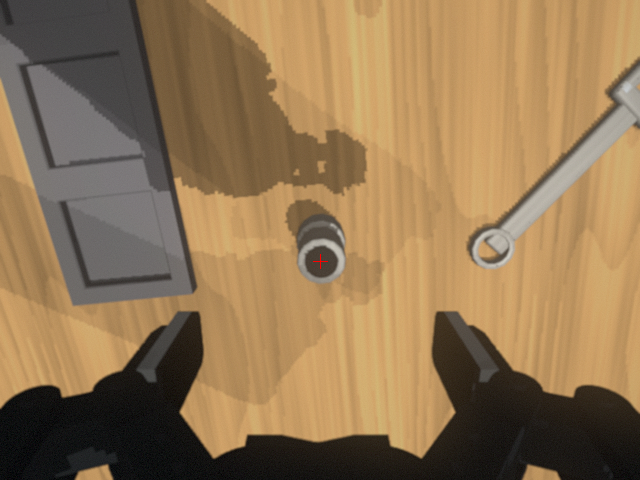

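The marker lands on the mesh centre at (320,260), so I descend and grip.

```bash
python3 -m jog '[{"rx":0,"ry":0,"rz":0,"x":0.01,"y":-0.13,"z":-0.5,"jaw":1},{"rx":0,"ry":0,"rz":0,"x":0,"y":0,"z":-0.6,"jaw":1},{"rx":0,"ry":0,"rz":0,"x":0,"y":0,"z":-0.5,"jaw":1},{"rx":0,"ry":0,"rz":0,"x":0,"y":0,"z":-0.2,"jaw":1},{"rx":0,"ry":0,"rz":0,"x":0,"y":0,"z":0,"jaw":0}]' >/dev/null
python3 st.py .596 -.3385 .027 -6; python3 -m jog '[{"rx":0,"ry":0,"rz":0,"x":0,"y":0,"z":0,"jaw":-0.2},{"rx":0,"ry":0,"rz":0,"x":0,"y":0,"z":0,"jaw":-0.5},{"rx":0,"ry":0,"rz":0,"x":0,"y":0,"z":0,"jaw":-1},{"rx":0,"ry":0,"rz":0,"x":0,"y":0,"z":0,"jaw":-1},{"rx":0,"ry":0,"rz":0,"x":0,"y":0,"z":0,"jaw":-1}]' 40 >/dev/null; python3 st.py
```

```text
t 8.75 tcp [ 0.5958 -0.34    0.0293] close -5.5 tilt [-0.001  0.001] w 0.0697 gf 0.0 F [0.7 0.1 0.3] q [ 0.11  0.77  0.47  1.68 -0.45  0.8   0.69]
units dx dy dz [ 0.    0.03 -0.04] rz -0.05
t 9.38 tcp [ 0.5966 -0.3415  0.0311] close -5.6 tilt [ 0.002 -0.001] w 0.0289 gf 39.3 F [-0.4  0.4  7. ] q [ 0.12  0.77  0.47  1.68 -0.45  0.8   0.69]
```

```bash
python3 -m jog '[{"rx":0,"ry":0,"rz":0,"x":0,"y":0,"z":0.3,"jaw":-1},{"rx":0,"ry":0,"rz":0,"x":0,"y":0,"z":0.5,"jaw":-1},{"rx":0,"ry":0,"rz":0,"x":-0.1,"y":0.3,"z":0.4,"jaw":-1},{"rx":0,"ry":0,"rz":0,"x":-0.2,"y":0.6,"z":0.3,"jaw":-1},{"rx":0,"ry":0,"rz":0,"x":-0.2,"y":0.7,"z":0,"jaw":-1},{"rx":0,"ry":0,"rz":0,"x":-0.2,"y":0.7,"z":0,"jaw":-1},{"rx":0,"ry":0,"rz":0,"x":-0.2,"y":0.7,"z":0,"jaw":-1},{"rx":0,"ry":0,"rz":0,"x":-0.2,"y":0.7,"z":0,"jaw":-1}]' >/dev/null; python3 st.py
python3 -m jog '[{"rx":0,"ry":0,"rz":0,"x":-0.2,"y":0.7,"z":0,"jaw":-1},{"rx":0,"ry":0,"rz":0,"x":-0.2,"y":0.7,"z":0,"jaw":-1},{"rx":0,"ry":0,"rz":0,"x":-0.2,"y":0.7,"z":0,"jaw":-1},{"rx":0,"ry":0,"rz":0,"x":-0.2,"y":0.7,"z":0,"jaw":-1},{"rx":0,"ry":0,"rz":0,"x":-0.2,"y":0.7,"z":0,"jaw":-1},{"rx":0,"ry":0,"rz":0,"x":-0.2,"y":0.6,"z":0,"jaw":-1},{"rx":0,"ry":0,"rz":0,"x":-0.1,"y":0.3,"z":0,"jaw":-1},{"rx":0,"ry":0,"rz":0,"x":0,"y":0,"z":0,"jaw":-1}]' >/dev/null; python3 st.py .4499 .1772 .036 -6
```

```text
t 10.38 tcp [ 0.5295 -0.1179  0.1207] close -5.6 tilt [0.001 0.   ] w 0.0289 gf 39.8 F [ 0.   1.2 -1. ] q [-0.33  0.45  0.56  2.   -0.33  0.78  0.32]
t 11.38 tcp [0.4516 0.1463 0.1204] close -5.4 tilt [0.001 0.001] w 0.029 gf 39.8 F [ 0.4  0.2 -0. ] q [-0.9   0.34  0.55  2.15 -0.27  0.71 -0.27]
units dx dy dz [-0.03  0.51 -1.41] rz -0.06
```

```bash
python3 -m jog '[{"rx":0,"ry":0,"rz":0,"x":-0.03,"y":0.35,"z":0,"jaw":-1},{"rx":0,"ry":0,"rz":0,"x":0,"y":0.16,"z":-0.3,"jaw":-1},{"rx":0,"ry":0,"rz":0,"x":0,"y":0,"z":-0.4,"jaw":-1},{"rx":0,"ry":0,"rz":0,"x":0,"y":0,"z":-0.3,"jaw":-1},{"rx":0,"ry":0,"rz":0,"x":0,"y":0,"z":-0.2,"jaw":-1},{"rx":0,"ry":0,"rz":0,"x":0,"y":0,"z":-0.15,"jaw":-1},{"rx":0,"ry":0,"rz":0,"x":0,"y":0,"z":0,"jaw":-1}]' >/dev/null; python3 st.py .4499 .1772 .035 -6
```

```text
t 12.25 tcp [0.4499 0.175  0.0382] close -5.6 tilt [-0.001 -0.001] w 0.0286 gf 39.8 F [ 0.2 -0.3 -1. ] q [-0.85  0.5   0.43  2.18 -0.4   0.55 -0.22]
units dx dy dz [-0.    0.04 -0.05] rz -0.04
```

```bash
python3 -m jog '[{"rx":0,"ry":0,"rz":0,"x":0,"y":0.02,"z":-0.05,"jaw":-1},{"rx":0,"ry":0,"rz":0,"x":0,"y":0,"z":0,"jaw":-0.1},{"rx":0,"ry":0,"rz":0,"x":0,"y":0,"z":0,"jaw":0.4},{"rx":0,"ry":0,"rz":0,"x":0,"y":0,"z":0,"jaw":0.4},{"rx":0,"ry":0,"rz":0,"x":0,"y":0,"z":0.5,"jaw":0.4},{"rx":0,"ry":0,"rz":0,"x":0,"y":0,"z":0.8,"jaw":0.4},{"rx":0,"ry":0,"rz":0,"x":0,"y":0,"z":0.6,"jaw":1},{"rx":0,"ry":0,"rz":-0.1,"x":0.4,"y":-0.7,"z":0,"jaw":1}]' >/dev/null
python3 -m jog '[{"rx":0,"ry":0,"rz":-0.1,"x":0.4,"y":-0.7,"z":0,"jaw":1},{"rx":0,"ry":0,"rz":-0.1,"x":0.4,"y":-0.7,"z":0,"jaw":1},{"rx":0,"ry":0,"rz":-0.1,"x":0.4,"y":-0.7,"z":0,"jaw":1},{"rx":0,"ry":0,"rz":-0.1,"x":0.4,"y":-0.7,"z":0,"jaw":1},{"rx":0,"ry":0,"rz":-0.1,"x":0.4,"y":-0.7,"z":0,"jaw":1},{"rx":0,"ry":0,"rz":-0.1,"x":0.4,"y":-0.7,"z":0,"jaw":1},{"rx":0,"ry":0,"rz":-0.15,"x":0.4,"y":-0.6,"z":0,"jaw":1},{"rx":0,"ry":0,"rz":-0.1,"x":0.1,"y":-0.1,"z":0,"jaw":1}]' >/dev/null
python3 st.py .6515 -.1623 .019 -14
python3 - <<'E'
from h import *
p=camera_params('wrist'); f=grab_frame('wrist')[:,:,::-1].copy()
q=proj(p,(.6515,-.1623,.048))[0]; cv2.drawMarker(f,tuple(int(v) for v in q),(0,0,255),cv2.MARKER_CROSS,14,1)
t=cv2.convertScaleAbs(grab_frame('top')[220:340,90:310,::-1],alpha=1.5)
f[:120,:220]=t
cv2.imwrite('pics/w3.png',f)
E
```

```text
t 14.25 tcp [ 0.6484 -0.1631  0.1498] close -15.3 tilt [ 0.001 -0.002] w 0.0855 gf 0.0 F [-0.7  1.3 -0.4] q [-0.27  0.62  0.62  1.68 -0.41  0.98  0.23]
units dx dy dz [ 0.05  0.01 -2.18] rz 0.13
```

View pics/w3.png

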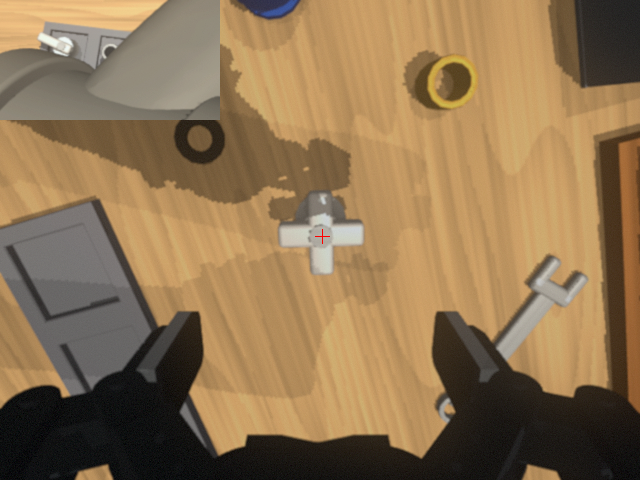

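The cross is centred at (321,236) with its arms square to the jaws. The inset shows the lever upright and the swivel in the second pocket, partly hidden. I descend and grip.

```bash
python3 -m jog '[{"rx":0,"ry":0,"rz":0,"x":0.05,"y":0.01,"z":-0.5,"jaw":1},{"rx":0,"ry":0,"rz":0,"x":0,"y":0,"z":-0.7,"jaw":1},{"rx":0,"ry":0,"rz":0,"x":0,"y":0,"z":-0.6,"jaw":1},{"rx":0,"ry":0,"rz":0,"x":0,"y":0,"z":-0.3,"jaw":1},{"rx":0,"ry":0,"rz":0,"x":0,"y":0,"z":-0.05,"jaw":1},{"rx":0,"ry":0,"rz":0,"x":0,"y":0,"z":0,"jaw":0.6}]' >/dev/null; python3 st.py .6515 -.1623 .019 -14
python3 -m jog '[{"rx":0,"ry":0,"rz":0,"x":0,"y":0,"z":0,"jaw":0.3},{"rx":0,"ry":0,"rz":0,"x":0,"y":0,"z":0,"jaw":0},{"rx":0,"ry":0,"rz":0,"x":0,"y":0,"z":0,"jaw":-0.5},{"rx":0,"ry":0,"rz":0,"x":0,"y":0,"z":0,"jaw":-1},{"rx":0,"ry":0,"rz":0,"x":0,"y":0,"z":0,"jaw":-1}]' 40 >/dev/null; python3 st.py
```

```text
t 15.1 tcp [ 0.6518 -0.1586  0.0219] close -15.0 tilt [ 0.002 -0.   ] w 0.0697 gf 0.0 F [0.8 0.6 0.5] q [-0.21  0.77  0.52  1.73 -0.51  0.78  0.3 ]
units dx dy dz [-0.01 -0.06 -0.05] rz 0.1
t 15.72 tcp [ 0.6522 -0.159   0.0226] close -15.1 tilt [ 0.003 -0.   ] w 0.0553 gf 42.8 F [-1.9  1.1  6.2] q [-0.2   0.77  0.52  1.73 -0.51  0.78  0.3 ]
```

```bash
python3 -m jog '[{"rx":0,"ry":0,"rz":0,"x":0,"y":0,"z":0.3,"jaw":-1},{"rx":0,"ry":0,"rz":0,"x":0,"y":0,"z":0.5,"jaw":-1},{"rx":0,"ry":0,"rz":0.1,"x":-0.2,"y":-0.15,"z":0.3,"jaw":-1},{"rx":0,"ry":0,"rz":0.3,"x":-0.5,"y":-0.4,"z":0,"jaw":-1},{"rx":0,"ry":0,"rz":0.3,"x":-0.6,"y":-0.5,"z":0,"jaw":-1},{"rx":0,"ry":0,"rz":0.3,"x":-0.6,"y":-0.5,"z":0,"jaw":-1},{"rx":0,"ry":0,"rz":0.3,"x":-0.6,"y":-0.5,"z":0,"jaw":-1},{"rx":0,"ry":0,"rz":0.2,"x":-0.5,"y":-0.4,"z":0,"jaw":-1}]' >/dev/null
python3 -m jog '[{"rx":0,"ry":0,"rz":0,"x":-0.3,"y":-0.25,"z":0,"jaw":-1},{"rx":0,"ry":0,"rz":0,"x":0,"y":0,"z":0,"jaw":-1},{"rx":0,"ry":0,"rz":0,"x":0,"y":0,"z":0,"jaw":-1}]' >/dev/null; python3 st.py .4525 -.323 .0275 0
```

```text
t 17.1 tcp [ 0.4535 -0.3202  0.087 ] close -0.0 tilt [0.001 0.   ] w 0.0553 gf 42.9 F [-0.4  0.7 -1.1] q [ 0.11  0.51  0.52  1.99 -0.37  0.73  0.85]
units dx dy dz [-0.02 -0.05 -0.99] rz 0.0
```

Descend, release, retreat.

```bash
python3 -m jog '[{"rx":0,"ry":0,"rz":0,"x":-0.02,"y":-0.05,"z":-0.2,"jaw":-1},{"rx":0,"ry":0,"rz":0,"x":0,"y":0,"z":-0.35,"jaw":-1},{"rx":0,"ry":0,"rz":0,"x":0,"y":0,"z":-0.25,"jaw":-1},{"rx":0,"ry":0,"rz":0,"x":0,"y":0,"z":-0.15,"jaw":-1},{"rx":0,"ry":0,"rz":0,"x":0,"y":0,"z":-0.03,"jaw":-1},{"rx":0,"ry":0,"rz":0,"x":0,"y":0,"z":0,"jaw":-1}]' >/dev/null; python3 st.py .4525 -.323 .0275 0
```

```text
t 17.85 tcp [ 0.4521 -0.3239  0.0281] close -0.1 tilt [ 0. -0.] w 0.055 gf 42.9 F [ 0.2  0.  -0.8] q [ 0.17  0.61  0.45  2.01 -0.44  0.62  0.91]
units dx dy dz [ 0.01  0.01 -0.01] rz 0.01
```

```bash
python3 -m jog '[{"rx":0,"ry":0,"rz":0,"x":0,"y":0,"z":0,"jaw":0.5},{"rx":0,"ry":0,"rz":0,"x":0,"y":0,"z":0,"jaw":0.7},{"rx":0,"ry":0,"rz":0,"x":0,"y":0,"z":0,"jaw":0.7},{"rx":0,"ry":0,"rz":0,"x":0,"y":0,"z":0.4,"jaw":0.7},{"rx":0,"ry":0,"rz":0,"x":0,"y":0,"z":0.8,"jaw":0.7},{"rx":0,"ry":0,"rz":0,"x":0,"y":0,"z":0.8,"jaw":1},{"rx":0,"ry":0,"rz":0,"x":0.2,"y":0.9,"z":0,"jaw":1},{"rx":0,"ry":0,"rz":0,"x":0.24,"y":0.98,"z":0,"jaw":1}]' >/dev/null
python3 -m jog '[{"rx":0,"ry":0,"rz":0,"x":0.24,"y":0.98,"z":0,"jaw":1},{"rx":0,"ry":0,"rz":0,"x":0.24,"y":0.98,"z":0,"jaw":1},{"rx":0,"ry":0,"rz":0,"x":0.24,"y":0.98,"z":0,"jaw":1},{"rx":0,"ry":0,"rz":0,"x":0.24,"y":0.98,"z":0,"jaw":1},{"rx":0,"ry":0,"rz":0,"x":0.24,"y":0.98,"z":0,"jaw":1},{"rx":0,"ry":0,"rz":0,"x":0.24,"y":0.98,"z":0,"jaw":1},{"rx":0,"ry":0,"rz":0,"x":0.24,"y":0.98,"z":0,"jaw":1},{"rx":0,"ry":0,"rz":0,"x":0.24,"y":0.98,"z":0,"jaw":1}]' >/dev/null; python3 st.py .6135 .3385 .005 0
```

```text
t 19.85 tcp [0.5937 0.2615 0.1481] close -0.1 tilt [0. 0.] w 0.0852 gf 0.0 F [ 0.3  0.6 -0.5] q [-0.85  0.55  0.47  1.72 -0.3   0.94 -0.26]
units dx dy dz [ 0.33  1.28 -2.39] rz 0.01
```

Run:
```python
from h import *
p=camera_params('wrist'); f=grab_frame('wrist')[:,:,::-1].copy()
q=proj(p,(.6135,.3385,.032))[0]; cv2.drawMarker(f,tuple(int(v) for v in q),(0,0,255),cv2.MARKER_CROSS,14,1)
t=cv2.convertScaleAbs(grab_frame('top')[230:320,340:540,::-1],alpha=1.5)
f[:90,:200]=t
cv2.imwrite('pics/w4.png',f)
```

```text
(no output)
```

View pics/w4.png

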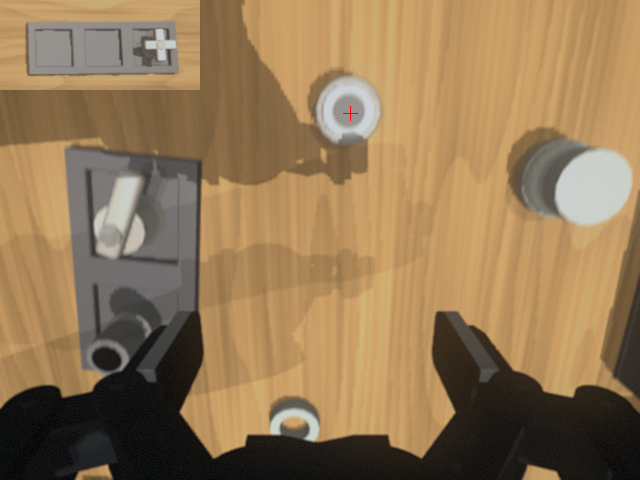

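Short aerator centre at (349,110), marker within 3 px. The inset shows the cross upright in the far-right pocket. I descend and grip.

```bash
python3 -m jog '[{"rx":0,"ry":0,"rz":0,"x":0.17,"y":0.7,"z":0,"jaw":1},{"rx":0,"ry":0,"rz":0,"x":0.15,"y":0.45,"z":-0.2,"jaw":1},{"rx":0,"ry":0,"rz":0,"x":0,"y":0,"z":-0.6,"jaw":1},{"rx":0,"ry":0,"rz":0,"x":0,"y":0,"z":-0.6,"jaw":1},{"rx":0,"ry":0,"rz":0,"x":0,"y":0,"z":-0.4,"jaw":1},{"rx":0,"ry":0,"rz":0,"x":0,"y":0,"z":0,"jaw":1}]' >/dev/null; python3 st.py .6132 .340 .005 0
```

```text
t 20.7 tcp [0.6111 0.3275 0.0378] close -0.1 tilt [-0.004 -0.002] w 0.0854 gf 0.0 F [ 0.6 -0.1 -1.1] q [-0.85  0.75  0.4   1.65 -0.38  0.81 -0.29]
units dx dy dz [ 0.04  0.21 -0.55] rz 0.01
```

```bash
python3 -m jog '[{"rx":0,"ry":0,"rz":0,"x":0.04,"y":0.2,"z":-0.1,"jaw":1},{"rx":0,"ry":0,"rz":0,"x":0,"y":0,"z":-0.3,"jaw":1},{"rx":0,"ry":0,"rz":0,"x":0,"y":0,"z":-0.1,"jaw":1},{"rx":0,"ry":0,"rz":0,"x":0,"y":0,"z":0,"jaw":0.3},{"rx":0,"ry":0,"rz":0,"x":0,"y":0,"z":0,"jaw":0.1},{"rx":0,"ry":0,"rz":0,"x":0,"y":0,"z":0,"jaw":-0.4},{"rx":0,"ry":0,"rz":0,"x":0,"y":0,"z":0,"jaw":-1},{"rx":0,"ry":0,"rz":0,"x":0,"y":0,"z":0,"jaw":-1}]' 40 >/dev/null; python3 st.py .6132 .340 .005 0
python3 -m jog '[{"rx":0,"ry":0,"rz":0,"x":0,"y":0,"z":0,"jaw":-1}]' >/dev/null; python3 st.py
```

```text
t 21.7 tcp [0.6157 0.3406 0.0107] close -0.1 tilt [0.001 0.001] w 0.0406 gf 40.9 F [0.  0.5 4.7] q [-0.85  0.8   0.39  1.64 -0.39  0.78 -0.29]
units dx dy dz [-0.04 -0.01 -0.09] rz 0.01
t 21.82 tcp [0.6156 0.3405 0.0106] close -0.1 tilt [0.001 0.   ] w 0.0407 gf 41.0 F [-1.2 -1.6  5.2] q [-0.85  0.8   0.39  1.64 -0.39  0.78 -0.29]
```

```bash
python3 -m jog '[{"rx":0,"ry":0,"rz":0,"x":0,"y":0,"z":0.3,"jaw":-1},{"rx":0,"ry":0,"rz":0,"x":0,"y":0,"z":0.6,"jaw":-1},{"rx":0,"ry":0,"rz":0,"x":-0.1,"y":-0.3,"z":0.6,"jaw":-1},{"rx":0,"ry":0,"rz":0,"x":-0.2,"y":-0.6,"z":0.2,"jaw":-1},{"rx":0,"ry":0,"rz":0,"x":-0.2,"y":-0.7,"z":0,"jaw":-1},{"rx":0,"ry":0,"rz":0,"x":-0.2,"y":-0.7,"z":0,"jaw":-1},{"rx":0,"ry":0,"rz":0,"x":-0.2,"y":-0.7,"z":0,"jaw":-1},{"rx":0,"ry":0,"rz":0,"x":-0.2,"y":-0.7,"z":0,"jaw":-1}]' >/dev/null
python3 -m jog '[{"rx":0,"ry":0,"rz":0,"x":-0.2,"y":-0.7,"z":0,"jaw":-1},{"rx":0,"ry":0,"rz":0,"x":-0.2,"y":-0.7,"z":0,"jaw":-1},{"rx":0,"ry":0,"rz":0,"x":-0.2,"y":-0.7,"z":0,"jaw":-1},{"rx":0,"ry":0,"rz":0,"x":-0.2,"y":-0.7,"z":0,"jaw":-1},{"rx":0,"ry":0,"rz":0,"x":-0.2,"y":-0.7,"z":0,"jaw":-1},{"rx":0,"ry":0,"rz":0,"x":-0.2,"y":-0.7,"z":0,"jaw":-1},{"rx":0,"ry":0,"rz":0,"x":-0.2,"y":-0.7,"z":0,"jaw":-1},{"rx":0,"ry":0,"rz":0,"x":0,"y":-0.3,"z":0,"jaw":-1}]' >/dev/null; python3 st.py .4513 -.2382 .0146 0.8
```

```text
t 23.82 tcp [ 0.4636 -0.1962  0.1127] close -0.3 tilt [ 0. -0.] w 0.041 gf 40.7 F [ 0.4  0.7 -0.6] q [-0.15  0.39  0.52  2.09 -0.29  0.72  0.56]
units dx dy dz [-0.2  -0.7  -1.64] rz 0.11
```

```bash
python3 -m jog '[{"rx":0,"ry":0,"rz":0,"x":-0.1,"y":-0.3,"z":0,"jaw":-1},{"rx":0,"ry":0,"rz":0,"x":-0.05,"y":-0.25,"z":-0.2,"jaw":-1},{"rx":0,"ry":0,"rz":0,"x":0,"y":0,"z":-0.5,"jaw":-1},{"rx":0,"ry":0,"rz":0,"x":0,"y":0,"z":-0.4,"jaw":-1},{"rx":0,"ry":0,"rz":0,"x":0,"y":0,"z":-0.2,"jaw":-1},{"rx":0,"ry":0,"rz":0,"x":0,"y":0,"z":-0.1,"jaw":-1},{"rx":0,"ry":0,"rz":0,"x":0,"y":0,"z":0,"jaw":-1}]' >/dev/null; python3 st.py .4513 -.2382 .0146 0.8
```

```text
t 24.7 tcp [ 0.4563 -0.2266  0.0282] close -0.1 tilt [ 0. -0.] w 0.0406 gf 40.7 F [ 0.9 -0.4 -1.3] q [ 0.    0.55  0.42  2.12 -0.41  0.56  0.73]
units dx dy dz [-0.08 -0.19 -0.23] rz 0.09
```

```bash
python3 -m jog '[{"rx":0,"ry":0,"rz":0,"x":-0.08,"y":-0.18,"z":0,"jaw":-1},{"rx":0,"ry":0,"rz":0,"x":0,"y":0,"z":-0.1,"jaw":-1},{"rx":0,"ry":0,"rz":0,"x":0,"y":0,"z":-0.1,"jaw":-1},{"rx":0,"ry":0,"rz":0,"x":0,"y":0,"z":0,"jaw":-1}]' >/dev/null; python3 st.py .4513 -.2382 .0146 0.8
```

```text
t 25.2 tcp [ 0.4509 -0.2369  0.0153] close -0.1 tilt [-0.001  0.001] w 0.0405 gf 40.7 F [ 0.2  0.1 -1.2] q [ 0.04  0.57  0.4   2.12 -0.43  0.53  0.76]
units dx dy dz [ 0.01 -0.02 -0.01] rz 0.09
```

```bash
python3 -m jog '[{"rx":0,"ry":0,"rz":0,"x":0,"y":0,"z":0,"jaw":0.2},{"rx":0,"ry":0,"rz":0,"x":0,"y":0,"z":0,"jaw":0.5},{"rx":0,"ry":0,"rz":0,"x":0,"y":0,"z":0,"jaw":0.5},{"rx":0,"ry":0,"rz":0,"x":0,"y":0,"z":0.4,"jaw":0.5},{"rx":0,"ry":0,"rz":0,"x":0,"y":0,"z":0.8,"jaw":0.5},{"rx":0,"ry":0,"rz":0,"x":0,"y":0,"z":0.9,"jaw":1},{"rx":0,"ry":0,"rz":0,"x":0.5,"y":0.55,"z":0.3,"jaw":1},{"rx":0,"ry":0,"rz":0,"x":0.6,"y":0.68,"z":0,"jaw":1}]' >/dev/null
python3 -m jog '[{"rx":0,"ry":0,"rz":0,"x":0.6,"y":0.68,"z":0,"jaw":1},{"rx":0,"ry":0,"rz":0,"x":0.6,"y":0.68,"z":0,"jaw":1},{"rx":0,"ry":0,"rz":0,"x":0.6,"y":0.68,"z":0,"jaw":1},{"rx":0,"ry":0,"rz":0,"x":0.5,"y":0.6,"z":0,"jaw":1},{"rx":0,"ry":0,"rz":0,"x":0,"y":0,"z":0,"jaw":1},{"rx":0,"ry":0,"rz":0,"x":0,"y":0,"z":0,"jaw":1}]' >/dev/null; python3 st.py .6573 -.0035 .033 0
python3 - <<'E'
from h import *
p=camera_params('wrist'); f=grab_frame('wrist')[:,:,::-1].copy()
q=proj(p,(.6573,-.0035,.076))[0]; cv2.drawMarker(f,tuple(int(v) for v in q),(0,0,255),cv2.MARKER_CROSS,14,1)
t=cv2.convertScaleAbs(grab_frame('top')[230:320,340:540,::-1],alpha=1.5)
f[:90,:200]=t
cv2.imwrite('pics/w5.png',f)
E
```

```text
t 26.95 tcp [ 0.6546 -0.0059  0.1597] close -0.1 tilt [-0.001 -0.001] w 0.0854 gf 0.0 F [-0.1 -0.6 -0. ] q [-0.44  0.56  0.5   1.7  -0.31  0.97  0.17]
units dx dy dz [ 0.04  0.04 -2.11] rz 0.01
```

View pics/w5.png

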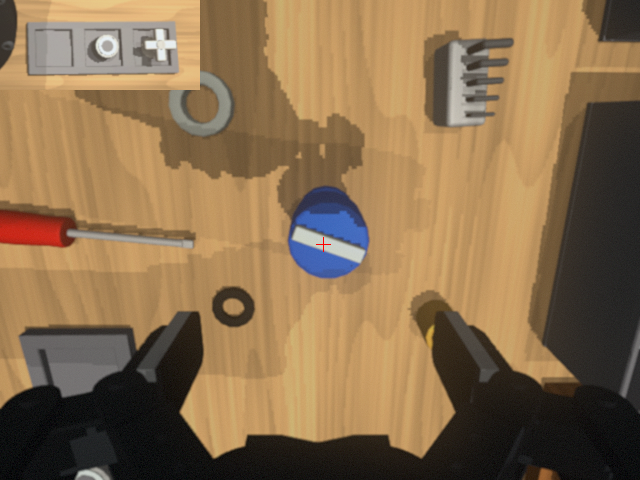

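The float cup is centred near (329,241), about 3 mm ahead of the marker. The screwdriver tip at (190,242) clears the fingers. The inset shows the short aerator and the cross seated.

```bash
python3 -m jog '[{"rx":0,"ry":0,"rz":0,"x":0.09,"y":0.05,"z":-0.4,"jaw":1},{"rx":0,"ry":0,"rz":0,"x":0,"y":0,"z":-0.6,"jaw":1},{"rx":0,"ry":0,"rz":0,"x":0,"y":0,"z":-0.6,"jaw":1},{"rx":0,"ry":0,"rz":0,"x":0,"y":0,"z":-0.4,"jaw":1},{"rx":0,"ry":0,"rz":0,"x":0,"y":0,"z":-0.05,"jaw":1},{"rx":0,"ry":0,"rz":0,"x":0,"y":0,"z":0,"jaw":0.6}]' >/dev/null; python3 st.py .660 -.003 .033 0
python3 -m jog '[{"rx":0,"ry":0,"rz":0,"x":0,"y":0,"z":0,"jaw":0.4},{"rx":0,"ry":0,"rz":0,"x":0,"y":0,"z":0,"jaw":0.2},{"rx":0,"ry":0,"rz":0,"x":0,"y":0,"z":0,"jaw":-0.2},{"rx":0,"ry":0,"rz":0,"x":0,"y":0,"z":0,"jaw":-1},{"rx":0,"ry":0,"rz":0,"x":0,"y":0,"z":0,"jaw":-1},{"rx":0,"ry":0,"rz":0,"x":0,"y":0,"z":0,"jaw":-1}]' 40 >/dev/null; python3 st.py
```

```text
t 27.8 tcp [ 0.6607 -0.0026  0.037 ] close -0.1 tilt [ 0. -0.] w 0.0697 gf 0.0 F [ 0.3 -0.3 -0. ] q [-0.38  0.71  0.42  1.75 -0.39  0.77  0.23]
units dx dy dz [-0.01 -0.01 -0.07] rz 0.01
t 28.55 tcp [ 0.6615 -0.0021  0.0381] close -0.1 tilt [0.002 0.   ] w 0.0492 gf 41.6 F [ 0.1 -0.1  6.2] q [-0.38  0.71  0.42  1.75 -0.39  0.77  0.23]
```

```bash
python3 -m jog '[{"rx":0,"ry":0,"rz":0,"x":0,"y":0,"z":0.3,"jaw":-1},{"rx":0,"ry":0,"rz":0,"x":0,"y":0,"z":0.6,"jaw":-1},{"rx":0,"ry":0,"rz":0,"x":-0.1,"y":-0.1,"z":0.4,"jaw":-1},{"rx":0,"ry":0,"rz":0,"x":-0.5,"y":-0.35,"z":0,"jaw":-1},{"rx":0,"ry":0,"rz":0,"x":-0.6,"y":-0.42,"z":0,"jaw":-1},{"rx":0,"ry":0,"rz":0,"x":-0.6,"y":-0.42,"z":0,"jaw":-1},{"rx":0,"ry":0,"rz":0,"x":-0.6,"y":-0.42,"z":0,"jaw":-1},{"rx":0,"ry":0,"rz":0,"x":-0.6,"y":-0.42,"z":0,"jaw":-1}]' >/dev/null
python3 -m jog '[{"rx":0,"ry":0,"rz":0,"x":-0.4,"y":-0.25,"z":0,"jaw":-1},{"rx":0,"ry":0,"rz":0,"x":-0.1,"y":-0.05,"z":0,"jaw":-1},{"rx":0,"ry":0,"rz":0,"x":0,"y":0,"z":0,"jaw":-1}]' >/dev/null; python3 st.py .4501 -.1502 .0421 0
```

```text
t 29.93 tcp [ 0.4514 -0.1476  0.1155] close -0.1 tilt [0.001 0.   ] w 0.0489 gf 41.6 F [ 0.2  0.2 -0.9] q [-0.26  0.34  0.53  2.16 -0.27  0.7   0.45]
units dx dy dz [-0.02 -0.04 -1.22] rz 0.01
```

```bash
python3 -m jog '[{"rx":0,"ry":0,"rz":0,"x":-0.02,"y":-0.04,"z":-0.2,"jaw":-1},{"rx":0,"ry":0,"rz":0,"x":0,"y":0,"z":-0.4,"jaw":-1},{"rx":0,"ry":0,"rz":0,"x":0,"y":0,"z":-0.3,"jaw":-1},{"rx":0,"ry":0,"rz":0,"x":0,"y":0,"z":-0.2,"jaw":-1},{"rx":0,"ry":0,"rz":0,"x":0,"y":0,"z":-0.1,"jaw":-1},{"rx":0,"ry":0,"rz":0,"x":0,"y":0,"z":0,"jaw":-1}]' >/dev/null; python3 st.py .4501 -.1502 .0421 0
```

```text
t 30.68 tcp [ 0.4497 -0.1504  0.0428] close -0.1 tilt [ 0. -0.] w 0.0491 gf 41.8 F [ 0.3 -0.3 -0.5] q [-0.16  0.48  0.43  2.19 -0.38  0.54  0.56]
units dx dy dz [ 0.01  0.   -0.01] rz 0.01
```

```bash
python3 -m jog '[{"rx":0,"ry":0,"rz":0,"x":0,"y":0,"z":0,"jaw":0.3},{"rx":0,"ry":0,"rz":0,"x":0,"y":0,"z":0,"jaw":0.6},{"rx":0,"ry":0,"rz":0,"x":0,"y":0,"z":0,"jaw":0.6},{"rx":0,"ry":0,"rz":0,"x":0,"y":0,"z":0.4,"jaw":0.6},{"rx":0,"ry":0,"rz":0,"x":0,"y":0,"z":0.9,"jaw":0.6},{"rx":0,"ry":0,"rz":0,"x":0,"y":0,"z":0.9,"jaw":0.6},{"rx":0,"ry":0,"rz":0,"x":0.6,"y":0.7,"z":0.2,"jaw":0.6},{"rx":0,"ry":0,"rz":0,"x":0.6,"y":0.7,"z":0,"jaw":0.6}]' >/dev/null
python3 -m jog '[{"rx":0,"ry":0,"rz":0,"x":0.6,"y":0.7,"z":0,"jaw":0.6},{"rx":0,"ry":0,"rz":0,"x":0.6,"y":0.7,"z":0,"jaw":0.6},{"rx":0,"ry":0,"rz":0,"x":0,"y":0,"z":0,"jaw":0.6},{"rx":0,"ry":0,"rz":0,"x":0,"y":0,"z":0,"jaw":0.6}]' >/dev/null; python3 st.py
python3 - <<'E'
from h import *
a=grab_frame('top')[210:350,80:560,::-1]; b=grab_frame('scene')[170:370,230:470,::-1]
c=np.zeros((600,800,3),np.uint8); c[:233]=cv2.convertScaleAbs(cv2.resize(a,(800,233)),alpha=1.5); c[240:600,:432]=cv2.resize(b,(432,360))
cv2.imwrite('pics/fin.png',c)
E
```

```text
t 32.17 tcp [0.5929 0.0171 0.1866] close -0.1 tilt [-0.001 -0.001] w 0.0684 gf 0.0 F [-1.  -0.3 -0.2] q [-0.53  0.42  0.52  1.83 -0.25  0.95  0.1 ]
```

View pics/fin.png

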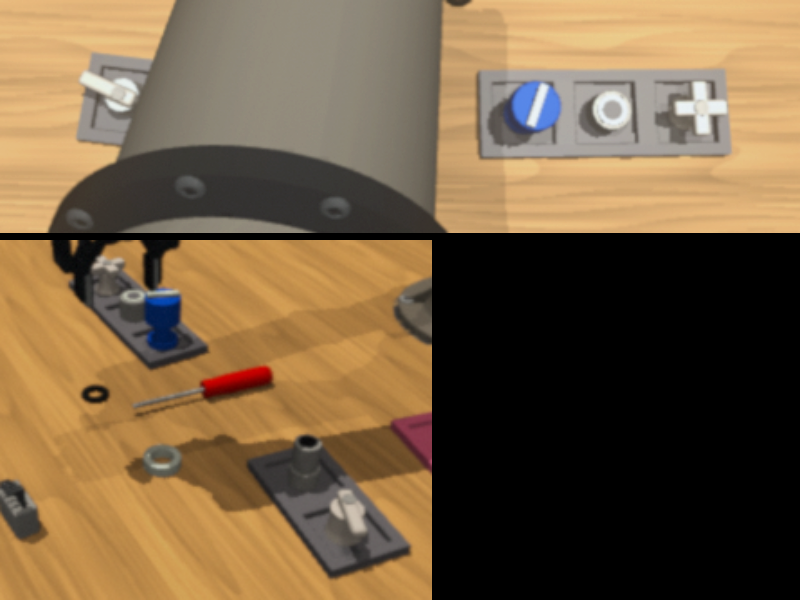

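Run:
```python
from h import *
P=camera_params('top'); S=camera_params('scene')
def loc(X,c,deg):
    t=np.radians(deg); d=X[:2]-np.array(c); ey=np.array([np.cos(t),np.sin(t)]); ex=np.array([ey[1],-ey[0]]); return np.round([d@ex,d@ey],4)
for n,(u,v),z in (("float",(535,107),.08),("short",(611,110),.036),("cross",(700,107),.052)):
    print(n,loc(onz(P,(80+u*.6,210+v*.6),z),(.4513,-.2382),90.77))
print('lever',loc(onz(P,(80+122*.6,210+94*.6),.05),(.4548,.2209),83.6))
f=lambda u,v:(230+u/1.8,170+(v-240)/1.8)
print('swivel',loc(onz(S,f(308,441),.06),(.4548,.2209),83.6),'lever',loc(onz(S,f(345,508),.05),(.4548,.2209),83.6))
```

```text
float [-0.0021  0.0883]
short [-0.0007  0.0001]
cross [-0.0002 -0.0885]
lever [0.0021 0.0393]
swivel [-0.0014 -0.0403] lever [0.0109 0.0551]
```

All five parts are in their pockets and upright, within a few mm of the pocket centres (in the scene view the lever reads 11 mm off, from a rough pixel pick, and 5 mm in the top view). The gripper is clear of everything, so I hand in.

```bash
python3 -c "
from bench import r
print(r.hand_in())"
```

```text
the job is handed in; nothing more can be done
None
```

The job is handed in at about 32 s on the clock: both kits are complete, with the kitchen kit made up first, every part upright in its own pocket, and the screwdriver and hex key holder left alone; the hand-in gave no verdict.

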